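Load the well plate into the pin replicator and dip the pins

ROBOT

A 6-joint arm with a two-finger parallel gripper is mounted at the origin on a cart in front of the work surface, level with it; the furniture and walls round the work are solid. World frame = base frame: x ahead of the robot, y to its left, z up, the work surface at z = 0. Lengths are in mm, angles in rad, forces in N, time in s.
With the tool pointing down it reaches from about 275 to 825 mm from the base axis. Payload 5.2 kg.
Tool frame: the origin (TCP) lies on the mounting face of the last link; the fingertips stand env.tip_reach ahead of it and the grasp point (between the pads) lies 167 mm ahead of it (env.tip_reach is the distance from the TCP to the fingertips, in mm); z points along the fingers, y is the line along which they close (so a half turn about z gives the same grasp; the last joint's range is limited). The gripper opens to 93 mm and grips with 3 to 60 N. Pads are 15 mm wide; open, the fingers measure 128 mm over their backs; the gripper's body (75 mm by 188 mm) begins 65 mm behind the grasp point.
Start: joints at [1.004, 0.259, 1.535, -0, 1.348, -0.203], TCP at [195.685, 514.017, 404.753] pointing down, gripper open.
Joint ranges: [-3.14, 3.14], [-0.91, 2.08], [0.19, 2.58], [-1.22, 4.36], [0.22, 2.71], [-3.12, 3.12]. Speed limits (rad/s): [2.57, 2.57, 3.14, 3.14, 3.14, 3.14].

INTERFACE

Orientations are given as a rotation vector (axis times angle).
In Python, from bench import env gives the robot as it stands.
- The arm moves only by the tool send_rows, never from a script. Its argument "rows" is a list of rows, each an object of numbers: "x", "y", "z": the shift along the tool's x, y, z in a scale on which 1.0 is 75 cm; "twist": the turn about the tool's z in parts of the range, where 1.0 means 60 degrees. In form: [{"x": .., "y": .., "z": .., "twist": ..}, ...]. A call has 1 to 12 rows; each row is the pose to reach, as a shift and turn from the pose commanded when the call began, along the tool's axes at that moment; what a row does not reach only later rows make up. A row lasts 1/8 s, in which the tool goes at most 62.5 mm and 10.7 degrees, less where a joint would pass 70% of its speed; a pose out of reach is approached as far as the arm can. A shift or turn number past 1, either way, is cut back to 1. A call with a gripper value outside its range is refused whole. "grip" is the closure, from -1 (fully open) to 1 (shut), set as the call begins (left out, the last holds). The fingers move at their own pace and stop on an object; the grip force is fixed at half the most. Time passes only in rows, so rows that repeat a pose let the fingers close. It gives the time, the measured TCP pose, the force, the opening and the grip force at its end, in the units of the state.
- env.get_state(): the state, without advancing time (a new reading comes with each control period).
- env.read_camera(name): name is "side" or "top" or "wrist"; returns (picture, depth): 400x640x3 uint8, red, green, blue; 400x640 float32, mm along the optical axis (not along the pixel's ray), 0 where there is no reading.
- env.camera_info(name): a dict with "mtx" (3x3 intrinsics, pixels), "origin" and "rotation" of the camera in the world. Camera axes: x right, y down, z forward; pixel columns grow to the right and rows downward; lengths in mm; the calibration is good to about 2 mm. A picture is of the moment at which its call begins: read the wrist's pose just before it. camera_info takes no time and is no camera call; for the wrist camera it gives the pose at the moment of the call.
- env.job_done(): hands the job in; it is judged then, once.
The state is a dict: "t": time; "joint_positions": joint angles; "qvel": joint speeds; "effort": joint torques, N m; "tcp_pos": TCP position; "tool_rot": TCP orientation; "contact_force": force on the tool from outside, world axes, zero at the start; "torque": the same for the moment, N m; "width": finger opening in mm; "finger_force": force on a finger pad.
Only numpy, scipy, OpenCV 4.12 (cv2) and the standard library are available. Lean on these libraries where they do the work, as an engineer would, in place of code of your own. Each camera call takes 0.05 s, during which the arm holds its last target. There are 200 camera calls.

TASK

The pin replicator is waiting for its plate: push the white 24-well plate flat along the bench into the mouth of the replicator and on under the raised pins until it sits square and fully home against the end stop, then press the black knob right down so that all the pins dip into the wells. Only push and press with the fingertips: the plate must stay flat on the bench, never tipped, lifted or carried, the knob is not to be pressed until the plate is home, and the things standing round about are left alone. The program finishes while still holding the knob fully down.

Things in the scene. Friction and masses are not known exactly. Their poses are not given: they have to be found in the camera images.
- well_plate: white plastic 24-well plate (4 x 6 open round wells), loose, 60 to 130 g; 127.8 mm long (x), 85.5 mm wide (y), 20 mm high, its sides upright and full size for the lowest 14 mm. Origin: centre of its underside, z up. Starts flat on the bench before the replicator's mouth, its x within about 0.4 rad of the replicator's x; either end may lead
- replicator: pin replicator, fixed: an open U of aluminium rails 9 mm high on the bench, without a floor (the plate slides on the bench). Origin: on the bench where the centre of a home plate lies; x: the way in, z up. Channel 89 mm wide from x = -62 mm on, end stop (12 mm high) with its face at x = +64 mm. Spring barrels outside the rails at x = 0, y = +-68 mm carry the pin head
- mouth (a point): middle of the replicator's mouth, on the bench, 98 mm before its origin (x = -98 mm in its frame): two lead-ins narrow from 118 mm apart here to the 89 mm channel at x = -62 mm
- pin_head (a joint): downward travel of the sprung pin head over the channel, m: 0 raised (start), 0.014 fully down; 2 N start it, 7 N hold it down, it springs back up. Raised, its 24 pins end 23.5 mm above the bench, 3.5 mm over the plate; down, they stand in the wells. It covers x = -54 to 54 mm of the replicator (a home plate sticks out 10 mm), upper side 52 mm high, blue beam to y = +-79 mm
- knob_top (a point): centre of the top of the black mushroom knob (34 mm across) in the middle of the pin head, straight above the replicator's origin; 74 mm above the bench raised, 60 mm fully down
- petri_dish: lidded petri dish, 60 mm across, 15 mm high; bystander, origin at the centre of its underside
- small_beaker: 25 ml glass beaker, 46 mm across, 53 mm high; bystander, origin at the centre of its underside
- sample_vial: small screw-capped vial, 22 mm across, 50 mm high; bystander, origin at the centre of its underside
- bulb: red rubber pipette bulb, 47 mm across, 66 mm high; bystander, origin at the centre of its underside
- rinse_beaker: 400 ml beaker, 90 mm across, 109 mm high; bystander, origin at the centre of its underside

How it is judged (in metres and radians):
On the way, in this order (a step that is already met when the one before it is completed fails the run):
1. the plate is square and fully home against the end stop, under the raised pins (x of well_plate in the frame of replicator between -0.003 and 0.003 m and y of well_plate in the frame of replicator between -0.003 and 0.003 m and angle between the x axis of well_plate and the x axis of replicator, either way round below 0.04 rad and value of joint pin_head below 0.002 m), for 0.2 s.
2. the pin head is pressed fully down, the pins in the wells (value of joint pin_head above 0.012 m), for 0.2 s.
At the end, for the whole second after the job is handed in: the plate lies flat on the bench, within 3 mm of its home place in the replicator (x and y) and within 0.04 rad of square, at rest, and the robot is holding the pin head pressed down by more than 12 of its 14 mm (value of joint pin_head above 0.012 m and contact force between the fingers and pin_head above 1 N and x of well_plate in the frame of replicator between -0.003 and 0.003 m and y of well_plate in the frame of replicator between -0.003 and 0.003 m and angle between the x axis of well_plate and the x axis of replicator, either way round below 0.04 rad and angle between well_plate's own z axis and vertical below 0.03 rad and height (world z) of well_plate below 0.003 m and linear speed of well_plate below 0.02 m/s); the arm keeps its last pose, push and grip.
It fails at once if the plate is tipped by more than 0.06 rad or raised more than 5 mm (angle between well_plate's own z axis and vertical above 0.06 rad or height (world z) of well_plate above 0.005 m).
It fails at once if the pin head is pressed more than 4 mm down while the plate is not home (value of joint pin_head above 0.004 m and (x of well_plate in the frame of replicator below -0.004 m or angle between the x axis of well_plate and the x axis of replicator, either way round above 0.05 rad)).
It fails at once if a thing standing round about is moved more than 15 mm (distance of any of petri_dish, small_beaker, sample_vial, bulb, rinse_beaker from where it was at the start of the episode above 0.015 m).
It also fails if it takes over 61 s, if anything falls off the work surface, if the arm or the gripper's body presses on something with over 40 N, if the wrist force passes 120 N, or if a joint passes its speed limit or range.

## Working session

There is one attempt and no reset: what is moved stays moved. The work goes in short steps, Python scripts to look and compute and a tool call to move; the robot and the scene stay as the last step left them, time stands still between calls to the robot, and variables do not carry over. Pictures are saved under pics/ and viewed, at most 10 in all, crops included, and the job is handed in when it is done.

Besides the shell and the picture viewer there is one more tool, called after ">>>" as name([rows], argument=value, ...), one row to a line, values as JSON. send_rows: Moves the arm, as the interface text tells. Its arguments: {"type":"object","properties":{"rows":{"type":"array","items":{"type":"object","properties":{"x":{"type":"number"},"y":{"type":"number"},"z":{"type":"number"},"twist":{"type":"number"}}}},"grip":{"type":"number"}},"required":["rows"]}

```bash
mkdir -p pics; ls; python3 - <<'E'
from bench import env
import cv2,numpy as np
s=env.get_state();print(s['t'],s['tcp_pos'],s['tool_rot'],s['width'],env.tip_reach)
for n in('top','side'):
    p,d=env.read_camera(n);cv2.imwrite(f'pics/{n}0.png',p[:,:,::-1]);np.save(n+'0',d)
    i=env.camera_info(n);print(n,i)
E
```

```text
pics
0.0 [195.56468158 513.82771602 403.93598268] [-5.68201112e-01 -3.08909658e+00  2.57588499e-03] 92.99689233136995 186.1
top {'mtx': array([[418.02441534,   0.        , 320.06503025],
       [  0.        , 418.02441534, 197.60509496],
       [  0.        ,   0.        ,   1.        ]]), 'origin': array([ 518.46085061,   42.34420366, 1374.97091429]), 'rotation': array([-2.22369447,  2.1708299 , -0.07687148])}
side {'mtx': array([[372.2696439 ,   0.        , 322.79522245],
       [  0.        , 372.2696439 , 200.40383819],
       [  0.        ,   0.        ,   1.        ]]), 'origin': array([ 504.7535587 , 1035.73462619,  535.72546934]), 'rotation': array([-0.1439743 ,  2.59612666, -1.66225875])}
```

View pics/top0.png

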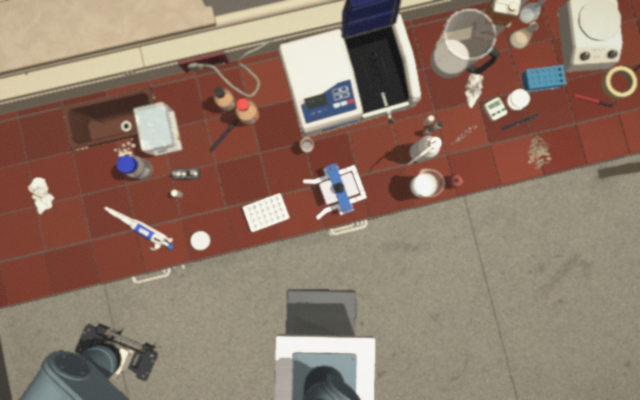

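View pics/side0.png

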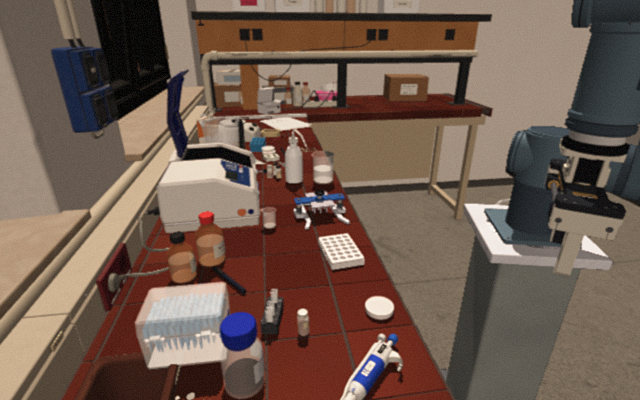

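The top view shows the plate at about (266,213), the replicator at (340,188) with its mouth on the left, the petri dish at (200,240), the small beaker at (307,146), the rinse beaker at (427,185) and the bulb at (456,181). Next I'll enlarge the replicator area.

```bash
cat > h.py <<'E'
import numpy as np,cv2
from scipy.spatial.transform import Rotation as R
from bench import env
def w(n,u,v,z,info=None):
    i=info or env.camera_info(n);M=R.from_rotvec(i['rotation']).as_matrix()
    r=M@np.linalg.inv(i['mtx'])@[u,v,1.];o=np.array(i['origin']);return o+r*(z-o[2])/r[2]
def px(n,P,info=None):
    i=info or env.camera_info(n);M=R.from_rotvec(i['rotation']).as_matrix()
    q=i['mtx']@M.T@(np.array(P,float)-i['origin']);return q[:2]/q[2]
E
python3 - <<'E'
from h import *
p=cv2.imread('pics/top0.png')
c=cv2.resize(p[155:245,235:375],None,fx=5.7,fy=5.7,interpolation=cv2.INTER_CUBIC);cv2.imwrite('pics/c1.png',c)
for a in [(266,213,20),(340,188,74),(200,240,15),(427,185,50),(307,146,50)]:print(a,w('top',*a).round())
E
```

```text
(266, 213, 20) [544. 201.  20.]
(340, 188, 74) [626. -33.  74.]
(200, 240, 15) [452. 412.  15.]
(427, 185, 50) [ 645. -312.   50.]
(307, 146, 50) [760.  74.  50.]
```

View pics/c1.png

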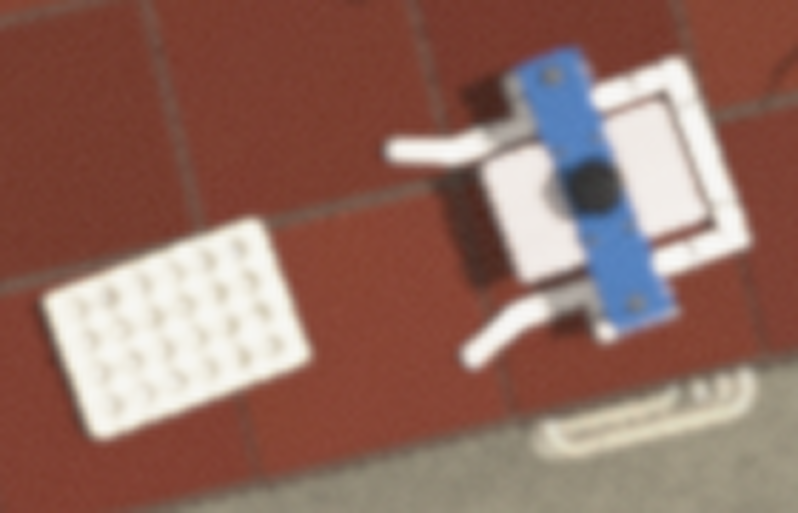

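Crop c1: the plate corners are at (43,297), (262,218), (310,356) and (97,440). The knob is at (593,186), and the end-stop corners are at (685,60) and (750,243). The beam end midpoints are near (545,62) and (642,322). The lead-in tips are at (388,150) and (472,357).

```bash
python3 - <<'E'
from h import *
f=lambda a,z:w('top',(a[0]+.5)/5.7-.5+235,(a[1]+.5)/5.7-.5+155,z)[:2]
P=[f(a,18) for a in[(43,297),(262,218),(310,356),(97,440)]]
for i in range(4):
    d=P[(i+1)%4]-P[i];print('plate edge',np.linalg.norm(d).round(1),np.degrees(np.arctan2(d[1],d[0])).round(1))
print('plate c',np.mean(P,0))
k=f((593,186),74);print('knob',k)
b=f((642,322),50)-f((545,62),50);print('beam',np.linalg.norm(b),np.degrees(np.arctan2(b[1],b[0])), (f((642,322),50)+f((545,62),50))/2)
e=f((750,243),12)-f((685,60),12);print('stop',np.linalg.norm(e),np.degrees(np.arctan2(e[1],e[0])),(f((750,243),12)+f((685,60),12))/2)
m=f((472,357),9)-f((388,150),9);print('mouth',np.linalg.norm(m),np.degrees(np.arctan2(m[1],m[0])),(f((472,357),9)+f((388,150),9))/2)
# top-view plate depth check
d=np.load('top0.npy');print(d[213,266],d[188,340])
E
```

```text
plate edge 132.1 -68.7
plate edge 83.3 -159.2
plate edge 129.5 112.9
plate edge 86.9 22.5
plate c [546.69698689 202.06447579]
knob [628.50913991 -29.06858062]
beam 155.11174608863635 -158.35098341431063 [627.39922136 -30.65215043]
stop 111.84575943564761 -159.4160049639146 [ 655.53013874 -103.62548026]
mouth 128.42291525268874 -156.51490568932874 [592.97015717  60.19480061]
1355.201 1307.8264
```

```bash
cat >> h.py <<'E'
H=np.radians(-68.8); O=np.array([628.,-30.])
def rep(x,y):
    return O+x*np.array([np.cos(H),np.sin(H)])+y*np.array([-np.sin(H),np.cos(H)])
def torep(P):
    d=np.array(P)[:2]-O;return np.array([d@[np.cos(H),np.sin(H)],d@[-np.sin(H),np.cos(H)]])
def go(x,y,z):
    "tool-frame shift+twist for tip at replicator-frame x,y, height z"
    s=env.get_state();M=R.from_rotvec(s['tool_rot']).as_matrix()
    t=np.r_[rep(x,y),z+env.tip_reach]
    sh=M.T@(t-s['tcp_pos'])
    a=np.arctan2(M[1,1],M[0,1]);want=H+np.pi/2
    tw=-np.degrees((want-a+np.pi/2)%np.pi-np.pi/2)  # tool z is down
    print('t',s['t'],'tip rep',torep(s['tcp_pos']).round(1),'z',(s['tcp_pos'][2]-env.tip_reach).round(1),'F',np.round(s['contact_force'],1),'w',round(s['width'],1))
    print('toolx rep',np.round(np.degrees(np.arctan2(M[1,0],M[0,0])-H),2),'toolz',M[:,2].round(4),'SHIFT',sh.round(1),'TWIST',round(tw,2),'q6',s['joint_positions'].round(2))
E
python3 -c "
from h import *
go(-345,8,170)"
```

```text
t 0.1 tip rep [-663.4 -206.5] z 217.9 F [-0.5  0.4  0.1] w 93.1
toolx rep 227.96 toolz [-9.0e-04 -1.4e-03 -1.0e+00] SHIFT [-372.5  -92.8   47.9] TWIST 47.96 q6 [ 1.    0.26  1.54 -0.    1.35 -0.2 ]
```

Units first: shifts go in shares of 75 cm and turns go in shares of 60 degrees. So -372.5 mm is -0.4967, -345 mm is -0.46, 48 degrees is 0.8.

>>> send_rows([
  {"x": -0.0667,"y": -0.016,"z": 0,"twist": 0.1333},
  {"x": -0.1333,"y": -0.0333,"z": 0.0067,"twist": 0.2667},
  {"x": -0.2,"y": -0.0493,"z": 0.0133,"twist": 0.4},
  {"x": -0.2667,"y": -0.0667,"z": 0.02,"twist": 0.5333},
  {"x": -0.3333,"y": -0.0827,"z": 0.0267,"twist": 0.6667},
  {"x": -0.4,"y": -0.1,"z": 0.0333,"twist": 0.8},
  {"x": -0.46,"y": -0.1147,"z": 0.04,"twist": 0.8},
  {"x": -0.4967,"y": -0.124,"z": 0.0467,"twist": 0.8},
  {"x": -0.4967,"y": -0.124,"z": 0.064,"twist": 0.8},
  {"x": -0.4967,"y": -0.124,"z": 0.064,"twist": 0.8},
], grip=0.14)

```text
t: 1.35
tcp_pos: [509.7, 294.6, 354.9]
tool_rot: [-1.774, -2.589, 0.005]
contact_force: [0.5, 0.5, 0.7]
width: 40.1
finger_force: 0.0
```

```bash
python3 -c "
from h import *
go(-345,8,60)
i=env.camera_info('wrist');print(i);p,d=env.read_camera('wrist');cv2.imwrite('pics/w1.png',p[:,:,::-1])"
```

```text
t 1.35 tip rep [-345.4    7.1] z 168.8 F [0.5 0.5 0.7] w 40.1
toolx rep 179.95 toolz [-4.1e-03 -9.0e-04 -1.0e+00] SHIFT [ -0.5   1.4 108.8] TWIST -0.05 q6 [ 0.33  0.36  1.51  0.    1.27 -0.03]
{'mtx': array([[343.62095997,   0.        , 324.6665683 ],
       [  0.        , 343.62095997, 196.08189513],
       [  0.        ,   0.        ,   1.        ]]), 'origin': array([479.04835919, 372.56012938, 334.83762865]), 'rotation': array([2.79170815, 0.5213435 , 0.07521568])}
```

View pics/w1.png

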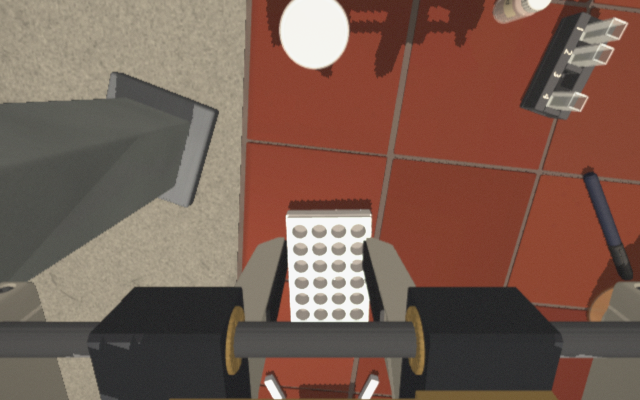

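Wrist view w1: the plate lies between the open fingers, with its rear edge at rows 210–216 and columns 287–372. The camera looks to the rear side, so I'll fly past the replicator to measure that from above too.

In the tool's units: -405 mm is -0.54, -390 mm is -0.52.

>>> send_rows([
  {"x": -0.0667,"z": -0.0267},
  {"x": -0.1467,"z": -0.04},
  {"x": -0.2267,"z": -0.04},
  {"x": -0.3067,"z": -0.04},
  {"x": -0.3867,"z": -0.04},
  {"x": -0.4667,"z": -0.04},
  {"x": -0.52,"z": -0.04},
  {"x": -0.54,"z": -0.04},
  {"x": -0.54,"z": -0.04},
  {"x": -0.54,"z": -0.04},
])

```text
validation failed for argument at $.ro...
```

```bash
python3 -c "
from h import *
for a in [(287,211,10),(372,209,10),(287,217,20),(371,216,20),(291,320,20),(370,320,20)]:
  I=dict(mtx=np.array([[343.62095997,0,324.6665683],[0,343.62,196.0819],[0,0,1]]),origin=np.array([479.048,372.56,334.838]),rotation=np.array([2.79170815,0.5213435,0.07521568]))
  print(a,w('',*a,I).round(1),torep(w('',*a,I)).round(1))
go(-345,8,170)
import json
i=env.camera_info('wrist');np.savez('w2.npz',**i);p,d=env.read_camera('wrist');cv2.imwrite('pics/w2.png',p[:,:,::-1])"
```

```text
(287, 211, 10) [485.2 248.3  10. ] [-311.1  -32.4]
(372, 209, 10) [564.  281.2  10. ] [-313.3   52.9]
(287, 217, 20) [487.1 246.3  20. ] [-308.5  -31.5]
(371, 216, 20) [563.4 277.   20. ] [-309.6   50.8]
(291, 320, 20) [530.5 135.1  20. ] [-189.1  -31.2]
(370, 320, 20) [610.3 166.1  20. ] [-189.3   54.4]
t 1.4 tip rep [-345.8    7.2] z 169.7 F [-0.9  1.3  0.2] w 39.9
toolx rep 179.99 toolz [-2.6e-03 -5.0e-04 -1.0e+00] SHIFT [-0.8  0.8 -0.3] TWIST -0.01 q6 [ 0.34  0.36  1.51  0.    1.27 -0.03]
```

View pics/w2.png

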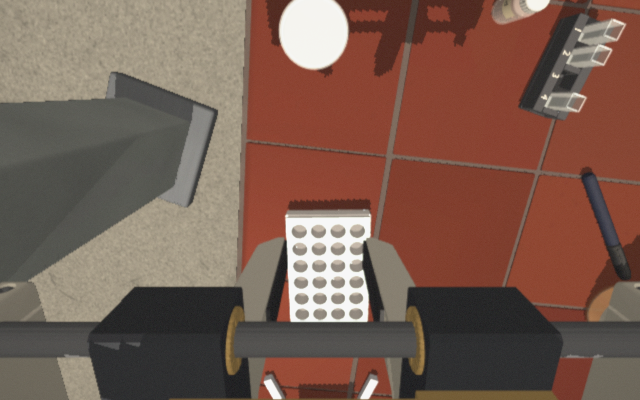

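The move was refused because each row needs all four fields, so this view is unchanged from w1. The plate checks out: its rear edge is at rep x of about −311, its centre at y of about +10, and it is nearly square.

In the tool's units: -405 mm is -0.54, -390 mm is -0.52.

>>> send_rows([
  {"x": -0.0667,"y": 0,"z": -0.0267,"twist": 0},
  {"x": -0.1467,"y": 0,"z": -0.04,"twist": 0},
  {"x": -0.2267,"y": 0,"z": -0.04,"twist": 0},
  {"x": -0.3067,"y": 0,"z": -0.04,"twist": 0},
  {"x": -0.3867,"y": 0,"z": -0.04,"twist": 0},
  {"x": -0.4667,"y": 0,"z": -0.04,"twist": 0},
  {"x": -0.52,"y": 0,"z": -0.04,"twist": 0},
  {"x": -0.54,"y": 0,"z": -0.04,"twist": 0},
  {"x": -0.54,"y": 0,"z": -0.04,"twist": 0},
  {"x": -0.54,"y": 0,"z": -0.04,"twist": 0},
])

```text
t: 2.7
tcp_pos: [656.5, -81.1, 387.0]
tool_rot: [-1.773, -2.593, -0.001]
contact_force: [-0.2, -0.4, 0.5]
width: 39.9
finger_force: 0.0
```

```bash
python3 -c "
from h import *
go(-345,8,170)
i=env.camera_info('wrist');np.savez('w3.npz',**i);p,d=env.read_camera('wrist');cv2.imwrite('pics/w3.png',p[:,:,::-1])"
```

```text
t 2.7 tip rep [58.   8.1] z 200.9 F [-0.2 -0.4  0.5] w 39.9
toolx rep 180.06 toolz [-2.e-04  7.e-04 -1.e+00] SHIFT [4.029e+02 4.000e-01 3.120e+01] TWIST 0.06 q6 [-0.29  0.47  1.27  0.    1.4  -0.66]
```

View pics/w3.png

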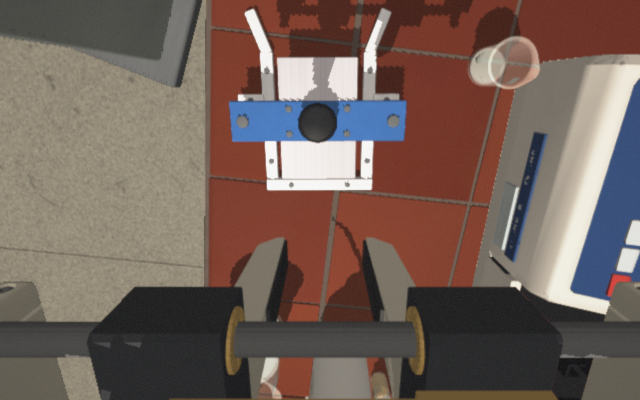

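View w3 shows the knob at (318,123), beam corners at (231,102), (406,100), (232,141) and (405,141), the stop's outer edge from (267,190) to (372,190), the screws at (242,121) and (393,121), and the lead-in tips at (250,11) and (387,11).

```bash
python3 -c "
from h import *
I=dict(np.load('w3.npz'));f=lambda *a:torep(w('',*a,I)).round(1)
for n,a in dict(knob=(318,123,74),bl=(231,102,52),br=(406,100,52),bl2=(232,141,52),br2=(405,141,52),s1=(242,121,54),s2=(393,121,54),st1=(267,190,6),st2=(372,190,6),m1=(250,11,9),m2=(387,11,9),r1=(267,180,12),r2=(372,180,12),ri1=(273,55,9),ri2=(365,55,9)).items():print(n,f(*a),w('',*a,I).round(1))"
```

```text
knob [2.3 2.2] [630.9 -31.3  74. ]
bl [-13.8 -75. ] [553.1 -44.3  52. ]
br [-15.6  79.7] [696.6  13.4  52. ]
bl2 [ 20.6 -76.9] [563.8 -77.   52. ]
br2 [20.5 81.4] [711.3 -19.7  52. ]
s1 [  2.5 -66. ] [567.4 -56.2  54. ]
s2 [ 2.4 68.9] [693.1  -7.3  54. ]
st1 [ 80.9 -55.2] [ 605.8 -125.4    6. ]
st2 [80.9 59.8] [713.  -83.8   6. ]
m1 [-94.2 -61.9] [536.2  35.4   9. ]
m2 [-94.3  66. ] [655.5  81.8   9. ]
r1 [ 68.  -53.6] [ 602.6 -112.8   12. ]
r2 [68.  58.5] [707.1 -72.2  12. ]
ri1 [-56.1 -42.1] [568.5   7.    9. ]
ri2 [-56.1  46.9] [651.4  39.3   9. ]
```

```bash
sed -i 's/O=np.array(\[628.,-30.\])/O=np.array([630.9,-31.4])/' h.py; python3 -c "
from h import *
go(-348,8,6)"
```

```text
t 2.75 tip rep [55.6  5.9] z 201.0 F [-0.6  0.7 -0.7] w 39.6
toolx rep 180.08 toolz [-1.e-04  5.e-04 -1.e+00] SHIFT [403.5   2.7 195.2] TWIST 0.08 q6 [-0.29  0.47  1.27  0.    1.4  -0.66]
```

In the tool's units: 403 mm is 0.5373, 350 mm is 0.4667.

>>> send_rows([
  {"x": 0.0667,"y": 0,"z": 0,"twist": 0},
  {"x": 0.1467,"y": 0.0013,"z": 0,"twist": 0},
  {"x": 0.2267,"y": 0.0013,"z": 0,"twist": 0},
  {"x": 0.3067,"y": 0.0027,"z": 0,"twist": 0},
  {"x": 0.3867,"y": 0.0027,"z": 0,"twist": 0},
  {"x": 0.4667,"y": 0.0033,"z": 0.0267,"twist": 0},
  {"x": 0.5373,"y": 0.0033,"z": 0.0667,"twist": 0},
  {"x": 0.5373,"y": 0.0033,"z": 0.12,"twist": 0},
  {"x": 0.5373,"y": 0.0033,"z": 0.1733,"twist": 0},
  {"x": 0.5373,"y": 0.0033,"z": 0.22,"twist": 0},
  {"x": 0.5373,"y": 0.0033,"z": 0.2467,"twist": 0},
  {"x": 0.5373,"y": 0.0033,"z": 0.2467,"twist": 0},
])

```text
t: 4.25
tcp_pos: [512.1, 294.4, 200.5]
tool_rot: [-1.772, -2.591, 0.004]
contact_force: [-0.5, 0.8, 0.3]
width: 40.2
finger_force: 0.0
```

```bash
python3 -c "
from h import *
go(-348,8,6)"
```

```text
t 4.25 tip rep [-346.7    7. ] z 14.4 F [-0.5  0.8  0.3] w 40.2
toolx rep 180.06 toolz [-0.0035 -0.001  -1.    ] SHIFT [1.3 1.  8.4] TWIST 0.06 q6 [ 0.33  0.54  1.67  0.    0.94 -0.04]
```

In the tool's units: -67 mm is -0.0893, -60 mm is -0.08.

>>> send_rows([
  {"x": 0,"y": 0.0013,"z": 0.0067,"twist": 0},
  {"x": 0,"y": 0.0013,"z": 0.0107,"twist": 0},
  {"x": -0.0133,"y": 0.0013,"z": 0.0107,"twist": 0},
  {"x": -0.024,"y": 0.0013,"z": 0.0107,"twist": 0},
  {"x": -0.0333,"y": 0.0013,"z": 0.0107,"twist": 0},
  {"x": -0.0427,"y": 0,"z": 0.0107,"twist": 0},
  {"x": -0.052,"y": -0.0011,"z": 0.0107,"twist": 0},
  {"x": -0.0613,"y": -0.0021,"z": 0.0107,"twist": 0},
  {"x": -0.0707,"y": -0.0032,"z": 0.0107,"twist": 0},
  {"x": -0.08,"y": -0.0043,"z": 0.0107,"twist": 0},
  {"x": -0.0893,"y": -0.0053,"z": 0.0107,"twist": 0},
  {"x": -0.0893,"y": -0.0053,"z": 0.0107,"twist": 0},
])

```text
t: 5.75
tcp_pos: [534.4, 229.0, 193.7]
tool_rot: [1.777, 2.591, -0.001]
contact_force: [0.5, 0.4, -0.4]
width: 40.0
finger_force: 0.0
```

```bash
python3 -c "
from h import *
go(-241,0,6)
p,d=env.read_camera('wrist');I=env.camera_info('wrist');np.savez('w4.npz',**I)
q,d=env.read_camera('top');c=cv2.resize(q[150:250,230:390],None,fx=4,fy=4,interpolation=2)
cv2.imwrite('pics/w4.png',np.vstack([p[180:380],c])[:,:,::-1])"
```

```text
t 5.75 tip rep [-277.7    4.2] z 7.6 F [ 0.5  0.4 -0.4] w 40.0
toolx rep 179.92 toolz [-2.e-04 -4.e-04 -1.e+00] SHIFT [-36.7  -4.1   1.6] TWIST -0.08 q6 [ 0.21  0.53  1.7  -0.    0.91 -0.16]
```

View pics/w4.png

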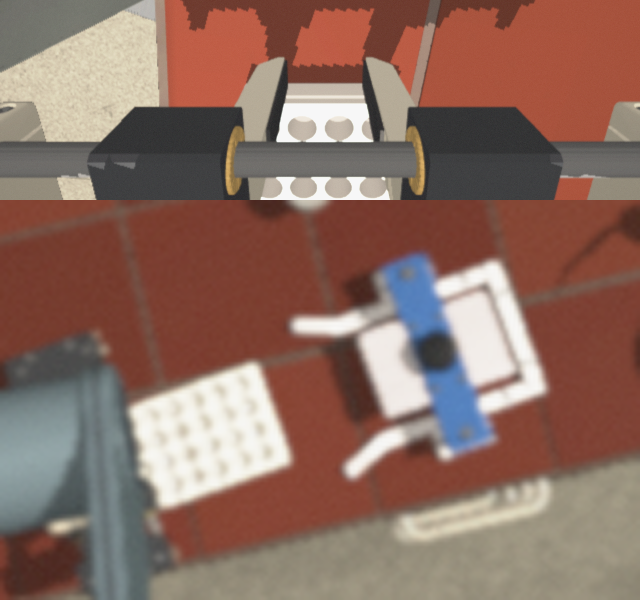

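The picture shows both fingers on the plate's rear face and the plate square and flat. Its front corners are at (258,363) and (292,463) in the crop.

```bash
python3 -c "
from h import *
a=torep(w('top',294.2,190.5,18));b=torep(w('top',302.7,215.5,18));m=torep(w('top',230+435/4-.4,150+150/4-.4,74));print(a,b,a-m,b-m,m)"
```

```text
[-138.16703742   40.79505142] [-139.56501502  -45.07426477] [-134.45417281   41.54104206] [-135.8521504   -44.32827412] [-3.71286462 -0.74599065]
```

In the tool's units: -96 mm is -0.128, -1.5 mm is -0.002.

>>> send_rows([
  {"x": -0.0107,"y": -0.0007,"z": 0.0013,"twist": 0},
  {"x": -0.0213,"y": -0.0013,"z": 0.0013,"twist": 0},
  {"x": -0.032,"y": -0.002,"z": 0.0013,"twist": 0},
  {"x": -0.0427,"y": -0.0027,"z": 0.0013,"twist": 0},
  {"x": -0.0533,"y": -0.0033,"z": 0.0013,"twist": 0},
  {"x": -0.064,"y": -0.0033,"z": 0.0013,"twist": 0},
  {"x": -0.0747,"y": -0.004,"z": 0.0013,"twist": 0},
  {"x": -0.0853,"y": -0.004,"z": 0.0013,"twist": 0},
  {"x": -0.096,"y": -0.004,"z": 0.0013,"twist": 0},
  {"x": -0.1067,"y": -0.004,"z": 0.0013,"twist": 0},
  {"x": -0.1173,"y": -0.004,"z": 0.0013,"twist": 0},
  {"x": -0.128,"y": -0.004,"z": 0.0013,"twist": 0},
])

```text
t: 7.35
tcp_pos: [566.3, 138.6, 192.8]
tool_rot: [1.776, 2.592, 0.0]
contact_force: [0.1, 0.1, -0.3]
width: 40.0
finger_force: 0.3
```

```bash
python3 -c "
from h import *
go(-78,0,6)
p,d=env.read_camera('wrist');I=env.camera_info('wrist');np.savez('w5.npz',**I)
q,d=env.read_camera('top');c=cv2.resize(q[150:250,230:390],None,fx=4,fy=4,interpolation=2)
cv2.imwrite('pics/w5.png',np.vstack([p[180:380],c])[:,:,::-1])"
```

```text
t 7.35 tip rep [-181.8    1.2] z 6.7 F [ 0.1  0.1 -0.3] w 40.0
toolx rep 179.96 toolz [ 0.  0. -1.] SHIFT [-103.8   -1.1    0.7] TWIST -0.04 q6 [ 0.05  0.53  1.69  0.    0.91 -0.32]
```

View pics/w5.png

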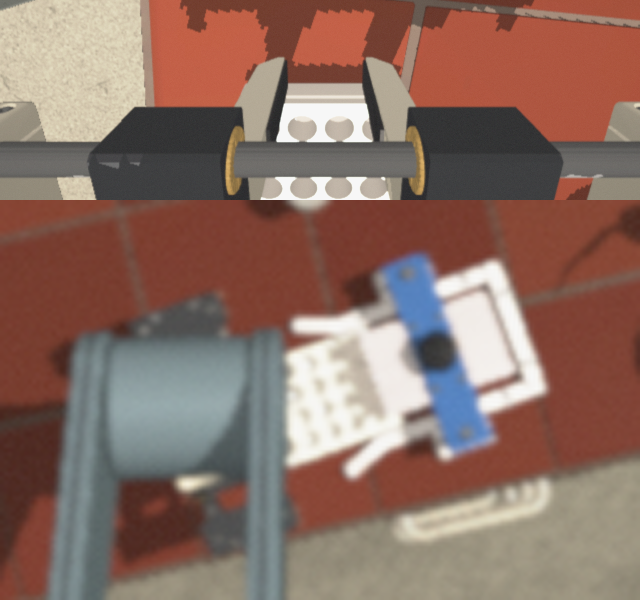

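The plate's front has entered the channel straight, with almost no force. I'll continue the push.

In the tool's units: -94 mm is -0.1253, -88 mm is -0.1173.

>>> send_rows([
  {"x": -0.0107,"y": -0.0007,"z": 0,"twist": 0},
  {"x": -0.0213,"y": -0.0013,"z": 0,"twist": 0},
  {"x": -0.032,"y": -0.0013,"z": 0,"twist": 0},
  {"x": -0.0427,"y": -0.0013,"z": 0,"twist": 0},
  {"x": -0.0533,"y": -0.0013,"z": 0,"twist": 0},
  {"x": -0.064,"y": -0.0013,"z": 0,"twist": 0},
  {"x": -0.0747,"y": -0.0013,"z": 0,"twist": 0},
  {"x": -0.0853,"y": -0.0013,"z": 0,"twist": 0},
  {"x": -0.096,"y": -0.0013,"z": 0,"twist": 0},
  {"x": -0.1067,"y": -0.0013,"z": 0,"twist": 0},
  {"x": -0.1173,"y": -0.0013,"z": 0,"twist": 0},
  {"x": -0.1253,"y": -0.0013,"z": 0,"twist": 0},
])

```text
t: 8.95
tcp_pos: [599.3, 50.5, 192.8]
tool_rot: [1.776, 2.591, 0.0]
contact_force: [-0.1, 0.2, -0.1]
width: 40.0
finger_force: 0.4
```

```bash
python3 -c "
from h import *
go(-72,0,6)"
```

```text
t 8.95 tip rep [-87.8   0.1] z 6.7 F [-0.1  0.2 -0.1] w 40.0
toolx rep 179.94 toolz [ 1.e-04 -0.e+00 -1.e+00] SHIFT [-15.8  -0.1   0.7] TWIST -0.06 q6 [-0.1   0.56  1.65  0.    0.94 -0.47]
```

In the tool's units: -12 mm is -0.016, -10 mm is -0.0133.

>>> send_rows([
  {"x": -0.0027,"y": 0,"z": 0,"twist": 0},
  {"x": -0.0053,"y": 0,"z": 0,"twist": 0},
  {"x": -0.008,"y": 0,"z": 0,"twist": 0},
  {"x": -0.0107,"y": 0,"z": 0,"twist": 0},
  {"x": -0.0133,"y": 0,"z": 0,"twist": 0},
  {"x": -0.016,"y": 0,"z": 0,"twist": 0},
  {"x": -0.016,"y": 0,"z": 0,"twist": 0},
])

```text
t: 9.82
tcp_pos: [603.5, 39.6, 192.7]
tool_rot: [1.776, 2.591, -0.0]
contact_force: [0.5, 0.3, -0.7]
width: 40.0
finger_force: 0.0
```

In the tool's units: -2 mm is -0.0027, -1 mm is -0.0013.

>>> send_rows([
  {"x": -0.0013,"y": 0,"z": 0,"twist": 0},
  {"x": -0.0027,"y": 0,"z": 0,"twist": 0},
  {"x": -0.0027,"y": 0,"z": 0,"twist": 0},
])

```text
t: 10.2
tcp_pos: [604.2, 37.8, 192.7]
tool_rot: [1.776, 2.591, -0.0]
contact_force: [-0.1, -0.6, 0.1]
width: 40.0
finger_force: 0.1
```

```bash
python3 -c "
from h import *
go(-72,0,6)"
```

```text
t 10.2 tip rep [-74.2   0.1] z 6.6 F [-0.1 -0.6  0.1] w 40.0
toolx rep 179.95 toolz [ 0.e+00 -2.e-04 -1.e+00] SHIFT [-2.2 -0.1  0.6] TWIST -0.05 q6 [-0.12  0.57  1.63 -0.    0.94 -0.49]
```

>>> send_rows([
  {"x": -0.0013,"y": 0,"z": 0,"twist": 0},
  {"x": -0.0027,"y": 0,"z": 0,"twist": 0},
  {"x": -0.0027,"y": 0,"z": 0,"twist": 0},
])

```text
t: 10.58
tcp_pos: [604.5, 36.7, 192.7]
tool_rot: [-1.775, -2.59, -0.001]
contact_force: [-1.7, 4.8, 2.4]
width: 39.5
finger_force: 2.6
```

In the tool's units: -1.5 mm is -0.002, -1 mm is -0.0013.

>>> send_rows([
  {"x": -0.0013,"y": 0,"z": 0,"twist": 0},
  {"x": -0.002,"y": 0,"z": 0,"twist": 0},
  {"x": -0.002,"y": 0,"z": 0,"twist": 0},
])

```text
t: 10.95
tcp_pos: [604.6, 36.2, 192.7]
tool_rot: [-1.774, -2.589, -0.002]
contact_force: [-2.8, 8.8, 4.8]
width: 39.9
finger_force: 4.8
```

In the tool's units: -1.5 mm is -0.002, -1 mm is -0.0013.

>>> send_rows([
  {"x": -0.0013,"y": 0,"z": 0,"twist": 0},
  {"x": -0.002,"y": 0,"z": 0,"twist": 0},
  {"x": -0.002,"y": 0,"z": 0,"twist": 0},
])

```text
t: 11.32
tcp_pos: [604.8, 35.8, 192.7]
tool_rot: [-1.773, -2.588, -0.003]
contact_force: [-4.3, 12.5, 4.9]
width: 40.1
finger_force: 6.9
```

The force has risen to 12.5 N against the end stop, so the plate should be home. I'll back off, rise, and check from above with the fingers closing.

In the tool's units: -193 mm is -0.2573, -160 mm is -0.2133.

>>> send_rows([
  {"x": 0.004,"y": 0,"z": 0,"twist": 0},
  {"x": 0.0107,"y": 0,"z": 0,"twist": 0},
  {"x": 0.0333,"y": 0,"z": 0,"twist": 0},
  {"x": 0.0533,"y": 0,"z": -0.0133,"twist": 0},
  {"x": 0.0533,"y": 0,"z": -0.08,"twist": 0},
  {"x": 0.0533,"y": 0,"z": -0.1467,"twist": 0},
  {"x": 0.0533,"y": 0,"z": -0.2133,"twist": 0},
  {"x": 0,"y": 0,"z": -0.2573,"twist": 0},
  {"x": -0.0667,"y": 0,"z": -0.2573,"twist": 0},
  {"x": -0.1333,"y": 0,"z": -0.2573,"twist": 0},
  {"x": -0.1773,"y": 0,"z": -0.2573,"twist": 0},
  {"x": -0.1773,"y": 0,"z": -0.2573,"twist": 0},
])

```text
t: 12.82
tcp_pos: [654.2, -92.3, 385.9]
tool_rot: [1.779, 2.589, -0.001]
contact_force: [-0.7, 0.3, 0.5]
width: 39.9
finger_force: 0.0
```

>>> send_rows([
  {"x": 0,"y": 0,"z": 0,"twist": 0},
  {"x": 0,"y": 0,"z": 0,"twist": 0},
  {"x": 0,"y": 0,"z": 0,"twist": 0},
], grip=1)

```text
t: 13.2
tcp_pos: [653.7, -89.4, 386.1]
tool_rot: [1.774, 2.593, 0.0]
contact_force: [0.2, -0.7, 0.0]
width: 14.6
finger_force: 0.0
```

```bash
python3 -c "
from h import *
go(0,0,90)
I=env.camera_info('wrist');np.savez('w6.npz',**I);p,d=env.read_camera('wrist')
cv2.imwrite('pics/w6.png',cv2.resize(p[0:200,220:420],None,fx=3,fy=3,interpolation=2)[:,:,::-1])"
```

```text
t 13.2 tip rep [62.4  0.3] z 200.0 F [ 0.2 -0.7  0. ] w 14.6
toolx rep 180.04 toolz [ 2.e-04  0.e+00 -1.e+00] SHIFT [ 62.4  -0.2 110. ] TWIST 0.04 q6 [-0.3   0.47  1.27  0.    1.4  -0.68]
```

View pics/w6.png

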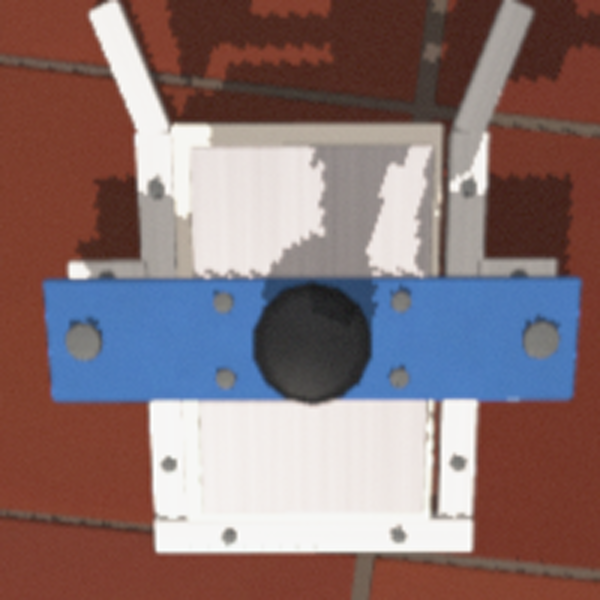

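View w6 shows the plate's rear edge straight from (172,125) to (440,125), seated against the stop with no gap at row 516. It is touching the left rail, which puts it about 1.7 mm off centre.

```bash
python3 -c "
from h import *
I=dict(np.load('w6.npz'));f=lambda u,v,z:torep(w('',220+u/3-.33,v/3-.33,z,I)).round(1)
for a in [(172,125,14),(440,125,14),(312,342,74),(155,552,6),(473,552,6),(172,150,14),(442,150,14)]:print(a,f(*a))"
```

```text
(172, 125, 14) [-62.8 -44.7]
(440, 125, 14) [-62.8  39.3]
(312, 342, 74) [-0.7 -0.7]
(155, 552, 6) [ 78.2 -57.7]
(473, 552, 6) [78.2 57.4]
(172, 150, 14) [-55.6 -45. ]
(442, 150, 14) [-55.6  40.2]
```

In the tool's units: 120 mm is 0.16, 115 mm is 0.1533.

>>> send_rows([
  {"x": 0.04,"y": 0,"z": 0.0267,"twist": 0},
  {"x": 0.084,"y": 0,"z": 0.0667,"twist": 0},
  {"x": 0.084,"y": 0,"z": 0.12,"twist": 0},
  {"x": 0.084,"y": 0,"z": 0.1533,"twist": 0},
  {"x": 0.084,"y": 0,"z": 0.16,"twist": 0},
  {"x": 0.084,"y": 0,"z": 0.16,"twist": 0},
])

```text
t: 14.0
tcp_pos: [631.4, -31.9, 266.3]
tool_rot: [1.775, 2.591, 0.0]
contact_force: [-0.7, 0.3, 0.4]
width: 0.6
finger_force: 0.0
```

```bash
python3 -c "
from h import *
go(0,0,60)"
```

```text
t 14.0 tip rep [0.7 0.3] z 80.2 F [-0.7  0.3  0.4] w 0.6
toolx rep 179.96 toolz [ 5.e-04 -1.e-04 -1.e+00] SHIFT [ 0.7 -0.3 20.2] TWIST -0.04 q6 [-0.23  0.52  1.5   0.    1.12 -0.6 ]
```

In the tool's units: 21 mm is 0.028, 20 mm is 0.0267.

>>> send_rows([
  {"x": 0,"y": 0,"z": 0.004,"twist": 0},
  {"x": 0,"y": 0,"z": 0.008,"twist": 0},
  {"x": 0,"y": 0,"z": 0.012,"twist": 0},
  {"x": 0,"y": 0,"z": 0.016,"twist": 0},
  {"x": 0,"y": 0,"z": 0.02,"twist": 0},
  {"x": 0,"y": 0,"z": 0.024,"twist": 0},
  {"x": 0,"y": 0,"z": 0.0267,"twist": 0},
  {"x": 0,"y": 0,"z": 0.028,"twist": 0},
  {"x": 0,"y": 0,"z": 0.028,"twist": 0},
])

```text
t: 15.12
tcp_pos: [631.5, -32.1, 246.1]
tool_rot: [1.775, 2.59, 0.001]
contact_force: [-0.9, -0.1, 9.8]
width: 0.4
finger_force: 5.0
```

In the tool's units: 3 mm is 0.004, 1.5 mm is 0.002.

>>> send_rows([
  {"x": 0,"y": 0,"z": 0.002,"twist": 0},
  {"x": 0,"y": 0,"z": 0.004,"twist": 0},
  {"x": 0,"y": 0,"z": 0.004,"twist": 0},
  {"x": 0,"y": 0,"z": 0.004,"twist": 0},
  {"x": 0,"y": 0,"z": 0.004,"twist": 0},
])

```text
t: 15.75
tcp_pos: [631.4, -32.0, 245.9]
tool_rot: [1.774, 2.589, 0.001]
contact_force: [-7.5, 2.2, 25.8]
width: 0.1
finger_force: 13.0
```

```bash
python3 -c "
from h import *
go(0,0,60);print(env.job_done())"
```

```text
t 15.75 tip rep [0.7 0.2] z 59.8 F [-7.5  2.2 25.8] w 0.1
toolx rep 179.98 toolz [ 0.0032 -0.0011 -1.    ] SHIFT [ 0.7 -0.2 -0.2] TWIST -0.02 q6 [-0.23  0.54  1.52 -0.    1.08 -0.6 ]
the job is handed in; nothing more can be done
None
```

I handed the job in at 15.8 s with the plate home against the end stop and the arm holding the knob fully down (fingertips at 59.8 mm, about 26 N); the hand-in gave no verdict.

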